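# Wedge a draining board up to its height stops

### The arm

A 6-joint arm with a two-finger parallel gripper is mounted at the origin on a cart in front of the work surface, level with it; the furniture and walls round the work are solid. World frame = base frame: x ahead of the robot, y to its left, z up, the work surface at z = 0. Lengths are in m, angles in rad, forces in N, time in s.
With the tool pointing down it reaches from about 0.425 to 0.95 m from the base axis. Payload 3.5 kg.
Tool frame: the origin (TCP) lies midway between the tips of the shut fingers; the grasp point (between the pads) lies 19 mm behind it; z points along the fingers, y is the line along which they close (so a half turn about z gives the same grasp; the last joint's range is limited). The gripper opens to 85 mm and grips with 20 to 120 N. Pads are 22 mm wide; open, the fingers measure 114 mm over their backs; the gripper's body (76 mm by 85 mm) begins 54 mm behind the grasp point. The pads swing forward as they close: fully open they stand 13 mm farther back than shut.
Start: joints at [0.994, 0.286, 1.577, -0, 1.279, -0.15], TCP at [0.279, 0.614, 0.231] pointing down, gripper open.
Joint ranges: [-2.77, 2.77], [-0.9, 2.22], [0.21, 2.48], [-1.53, 4.67], [0.24, 2.81], [-2.84, 2.84]. Speed limits (rad/s): [2.79, 2.79, 3.14, 3.14, 3.14, 3.14].

### API

Orientations are given as a unit quaternion [x, y, z, w].
In Python, from plant import * gives the robot as it stands.
- The arm moves only by the tool move_arm, never from a script. Its argument "moves" is a list of rows, each a list of 3 entries, a list of its own where there are three numbers: the opening, from 0 (shut) to 1 (fully open), then the shift along the tool's x, y, z in m, then the turn, a rotation vector about the tool's x, y, z in rad. A call has exactly 10 rows; each row shifts and turns the commanded pose from where the row before left it, along the tool's axes as they then stand; what a row does not reach is not made up. A row lasts 1/12 s, in which the tool goes at most 41.7 mm and 7.16 degrees, less where a joint would pass 70% of its speed; a pose out of reach is approached as far as the arm can. A call is refused whole if a number of a shift passes 0.0417 or a number of a turn 0.125, either way. A call with a gripper value outside its range is refused whole. The fingers move at their own pace and stop on an object; "grip_force" is the grip in N (left out, the last holds). Time passes only in rows, so rows that do not move let the fingers close, or fill a call up. It gives the time, the measured TCP pose, the force, the opening and the grip force at its end, in the units of the state.
- get_state(): the state, without advancing time (a new reading comes with each control period).
- read_camera(name): name is "scene" or "top" or "wrist"; returns the picture (400x640x3 uint8, red, green, blue); there is no depth.
- camera_params(name): a dict with "fx", "fy", "cx", "cy" (pixels), "k1" (the pictures are not rectified: a ray, as slopes to the right and down, at radius r is drawn at 1 + k1 r^2 times it, then the intrinsics apply), "rvec" (rotation vector, rad) and "tvec" (3), from world to camera coordinates, as OpenCV has them; the wrist camera has in their place "tool_from_camera" (4x4, takes a point from camera to tool coordinates, whose origin is the TCP and whose axes are the flange's). Camera axes: x right, y down, z forward; pixel columns grow to the right and rows downward; lengths in m; the calibration is good to about 2 mm. A picture is of the moment at which its call begins: read the wrist's pose just before it. camera_params takes no time and is no camera call.
- sign_off(): hands the job in; it is judged then, once.
The state is a dict: "time": time; "qpos": joint angles; "dq": joint speeds; "joint_efforts": joint torques, N m; "eef_pos": TCP position; "tcp_rot": TCP orientation; "contact_force": force on the tool from outside, world axes, zero at the start; "wrist_torque": the same for the moment, N m; "opening": opening from 0.0 (shut) to 1.0 (fully open); "finger_force": force on a finger pad.
Only numpy, scipy, OpenCV 4.12 (cv2) and the standard library are available. Lean on these libraries where they do the work, as an engineer would, in place of code of your own. Each camera call takes 0.05 s, during which the arm holds its last target. There are 200 camera calls.

### The job

The slatted draining board lies level in its metal stand, so water stays on it. Pick up the yellow wedge, lay it flat on the worktop and slide its thin end under the middle of the board's front edge, gently pushing until the edge has risen to the red height stops and is held snug against them without being jammed hard. Let the wedge alone raise the board, leave it in place with the mug still standing on the board, and do not disturb the other things.

Things in the scene. Friction and masses are not known exactly. Their poses are not given: they have to be found in the camera images.
- wedge_grip (a point): centre of the black grip block of the yellow plastic wedge, 40 mm above the wedge's underside. Wedge: ramp 84 mm long and 40 mm wide, rising evenly from 4 mm at the thin end to 28 mm at the thick end; behind the thick end an upright grip block 40 mm long, 20 mm wide (across the wedge), its top 60 mm up. Axes: x from the block to the thin end, z up. Mass about 0.12 kg, smooth; the slope is gentle enough that the wedge stays where it is pushed
- wedge_tip (a point): middle of the thin end of the wedge, on its underside, 104 mm ahead of the centre of the grip block; axes as wedge_grip
- stand: fixed dark steel stand, 201 mm wide (235 mm at the sockets of the stops), 202 mm deep. Origin on the worktop below the middle of the board's front edge; x to its back, z up; it stands turned a little, so that its front looks towards the robot and to the robot's left. The board rests on two rubber rests 12 mm high near its front corners (116 mm free between them, open down to the worktop for the wedge) and on a ledge at the rear, in front of a 40 mm rear wall
- board: loose light-wood slatted draining board, 190 mm (x, front to back) x 180 mm x 16 mm, about 0.35 kg; origin at the centre of its underside. It lifts at the front and pivots on its rear edge; it may slip 2 mm back against the rear wall before it rises
- board_edge (a point): point on the board's top face in the middle of its front edge (5 mm behind the edge); at the start 28 mm above the worktop. While the board rises, the resistance to the push stays about even (4 to 14 N, with friction and load); once its edge bears on the red stops it climbs steeply: 5 N more push is some 3 N on the stops
- stops: the two red height stops at the stand's front corners: fingers 12 x 44 x 9 mm reaching 20 mm over the board's corners (140 mm free between them), both at one height, clamped firmly. That height differs each time and is NOT in this pose (origin and axes as the stand): the fingers' underside is 6 to 14 mm above the top face of the level board, to be seen or felt
- mug: white mug with blue dots, 90 mm diameter, 120 mm over its handle, 93 mm high, about 0.26 kg, standing on the board; origin at the centre of its underside
- tin: short green food tin, 76 mm diameter, 58 mm high, near the robot to one side of the stand; to be left alone
- honey: jar with red lid, 70 mm diameter, 108 mm high, left of the stand; to be left alone
- salt: glass salt shaker, 44 mm diameter, 90 mm high, right of the stand; to be left alone

How it is judged:
On the way, in this order (a step that is already met when the one before it is completed fails the run):
1. the wedge lies flat on the worktop with its thin end under the middle of the board's front edge (x of wedge_tip in the frame of stand above 0.008 m and y of wedge_tip in the frame of stand between -0.05 and 0.05 m and angle between wedge_grip's own z axis and vertical below 0.06 rad and height (world z) of wedge_tip below 0.006 m), for 0.1 s.
2. the wedge has raised the board's front edge snug against the red stops (x of wedge_tip in the frame of stand above 0.03 m and y of wedge_tip in the frame of stand between -0.05 and 0.05 m and angle between wedge_grip's own z axis and vertical below 0.06 rad and contact force between board and stops above 1 N and z of board_edge in the frame of stand above 0.032 m and contact force between wedge and board above 0.5 N), for 0.2 s.
At the end, for the whole second after the job is handed in: The board's front edge, raised over 4 mm, bears on the red stops with 1 to 15 N, carried by the wedge, which lies flat (under 0.06 rad, tip under 4 mm up) with its tip 30 mm or more past the board's front edge and within 50 mm of its middle; all at rest, the mug upright on the board (all of step 2 and contact force between board and stops below 15 N and height (world z) of wedge_tip below 0.004 m and linear speed of each of board, wedge below 0.01 m/s and contact force between mug and board above 0.5 N and angle between mug's own z axis and vertical below 0.2 rad); the robot touches nothing.
It fails at once if the board is jammed against the stops with more than 15 N (contact force between board and stops above 15 N).
It fails at once if the robot presses on or lifts the board, the mug, the stand or the stops itself (more than 2 N) (contact force between any of the fingers, the arm and board above 2 N or contact force between any of the fingers, the arm and mug above 2 N or contact force between any of the fingers, the arm and stand above 2 N or contact force between any of the fingers, the arm and stops above 2 N).
It fails at once if the mug tips or slides off its place on the board (angle between mug's own z axis and vertical above 0.35 rad or z of mug in the frame of board below 0.01 m or distance of mug from where it was at the start of the episode above 0.04 m).
It fails at once if a bystander is moved more than 20 mm (distance of any of tin, honey, salt from where it was at the start of the episode above 0.02 m).
It also fails if it takes over 61 s, if anything falls off the work surface, if the arm or the gripper's body presses on something with over 40 N, if the wrist force passes 120 N, or if a joint passes its speed limit or range.

## Working session

There is one attempt and no reset: what is moved stays moved. The work goes in short steps, Python scripts to look and compute and a tool call to move; the robot and the scene stay as the last step left them, time stands still between calls to the robot, and variables do not carry over. Pictures are saved under pics/ and viewed, at most 10 in all, crops included, and the job is handed in when it is done.

Besides the shell and the picture viewer there is one more tool, called after "Call:" as name(argument=value, ...), one argument or row to a line, values as JSON. move_arm: Moves the arm, as the interface text tells. Its arguments: {"type":"object","properties":{"moves":{"type":"array"},"grip_force":{"type":"number"}},"required":["moves"]}

```bash
mkdir -p pics; cat > h.py <<'E'
from plant import *
import numpy as np, cv2
from scipy.spatial.transform import Rotation as R
def cam(name, st=None):
    p=camera_params(name)
    if name=="wrist":
        st=st or get_state(); T=np.eye(4); T[:3,:3]=R.from_quat(st["tcp_rot"]).as_matrix(); T[:3,3]=st["eef_pos"]
        M=T@np.array(p["tool_from_camera"]); return p,M[:3,:3],M[:3,3]
    Rc=R.from_rotvec(p["rvec"]).as_matrix(); return p,Rc.T,-Rc.T@np.array(p["tvec"])
def ray(c,uv):
    p,Rw,o=c; K=np.array([[p["fx"],0,p["cx"]],[0,p["fy"],p["cy"]],[0,0,1]])
    q=cv2.undistortPoints(np.array([[uv]],float),K,np.array([p["k1"],0,0,0,0.]))[0,0]
    d=Rw@np.array([q[0],q[1],1]); return o,d
def onz(c,uv,z):
    o,d=ray(c,uv); return o+d*(z-o[2])/d[2]
def proj(c,P):
    p,Rw,o=c; K=np.array([[p["fx"],0,p["cx"]],[0,p["fy"],p["cy"]],[0,0,1]])
    rv=cv2.Rodrigues(Rw.T)[0]; return cv2.projectPoints(np.array([P],float),rv,-Rw.T@o,K,np.array([p["k1"],0,0,0,0.]))[0][0,0]
def snap(name,fn):
    st=get_state(); im=read_camera(name); cv2.imwrite("pics/"+fn,im[:,:,::-1]); np.save("pics/"+fn+".npy",im); return im,cam(name,st)
E
python3 - <<'E'
from h import *
a,_=snap("scene","scene0.png"); b,_=snap("top","top0.png")
s=get_state(); print(s["tcp_rot"],s["contact_force"],s["opening"])
for n in ("scene","top"): print(n,cam(n)[2],camera_params(n)["fx"])
E
```

```text
[ 2.11787253e-01  9.77315217e-01 -9.91418955e-04 -3.78414454e-04] [-0.6933128   0.16788088 -0.84259304] 1.0004570958677617
scene [ 0.0394083  -0.57853002  0.69007146] 404.70256790240603
top [ 0.33317817 -0.10030454  1.0150932 ] 395.60892577394884
```

View pics/scene0.png

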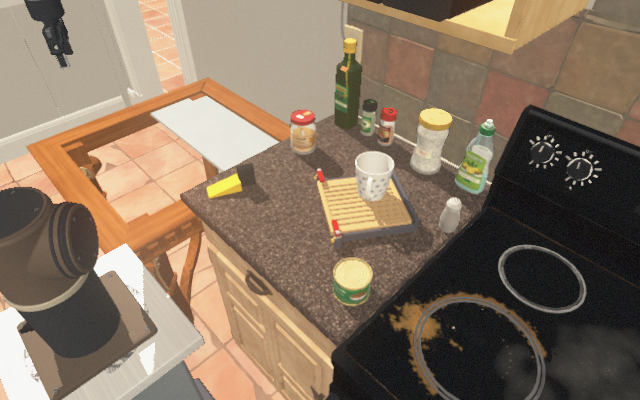

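View pics/top0.png

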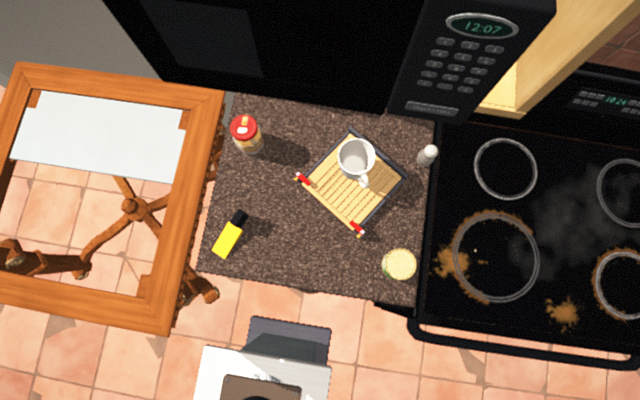

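The scene picture shows the wedge at (232,183), its black block at the far side, and the stand at (365,205) with stops at (320,175) and (335,228). In the top view the wedge is at (228,237), its block at (239,217), and the stops are at (303,179) and (357,228).

```bash
python3 - <<'E'
from h import *
im=np.load("pics/top0.png.npy"); c=cam("top")
hsv=cv2.cvtColor(im,cv2.COLOR_RGB2HSV)
y=cv2.inRange(hsv,(24,180,120),(34,255,255)); y[:, 280:]=0; y[:200]=0;y[270:]=0
cnt=max(cv2.findContours(y,0,2)[0],key=cv2.contourArea); r=cv2.minAreaRect(cnt)
print("yellow rect",r); print([np.round(onz(c,p,0.012),4) for p in cv2.boxPoints(r)])
k=((im.max(2)<35)*255).astype(np.uint8); k[:, :228]=0;k[:,252:]=0;k[:205]=0;k[230:]=0
cnt=max(cv2.findContours(k,0,2)[0],key=cv2.contourArea); r=cv2.minAreaRect(cnt);print("black",r,[np.round(onz(c,p,0.06),4) for p in cv2.boxPoints(r)])
red=cv2.inRange(hsv,(0,170,90),(6,255,255))|cv2.inRange(hsv,(174,170,90),(180,255,255))
red[:,:285]=0;red[:,375:]=0;red[:160]=0;red[250:]=0
for q in cv2.findContours(red,0,2)[0]:
    if cv2.contourArea(q)>8: 
        r=cv2.minAreaRect(q);print("red",r,onz(c,r[0],0.045))
for n,uv,z in (("board L",(304,187),.028),("back",(351,137),.028),("R",(402,180),.028),("front",(355,225),.028),("tin",(400,264),.058),("honey",(244,128),.108),("salt",(430,152),.09)): print(n,np.round(onz(c,uv,z),3))
b=cv2.resize(im[110:270,200:440],None,fx=3.3,fy=3.3,interpolation=cv2.INTER_CUBIC); cv2.imwrite("pics/crop1.png",b[:,:,::-1])
E
```

```text
yellow rect ((232.57154846191406, 243.68101501464844), (4.343096733093262, 33.09317398071289), 23.428695678710938)
[array([0.367 , 0.1498, 0.012 ]), array([0.4484, 0.1324, 0.012 ]), array([0.4456, 0.1213, 0.012 ]), array([0.3644, 0.1389, 0.012 ])]
black ((241.66001892089844, 220.12001037597656), (6.0, 14.600000381469727), 36.869895935058594) [array([0.4504, 0.1285, 0.06  ]), array([0.4823, 0.113 , 0.06  ]), array([0.4754, 0.0996, 0.06  ]), array([0.4435, 0.1151, 0.06  ])]
red ((355.1707763671875, 226.03659057617188), (13.118597030639648, 5.4660820960998535), 38.65980911254883) [ 0.49526179 -0.16354527  0.045     ]
red ((304.0000305175781, 180.00001525878906), (12.727922439575195, 5.656853675842285), 45.0) [ 0.59157424 -0.01857071  0.045     ]
board L [ 0.578 -0.02   0.028]
back [ 0.733 -0.12   0.028]
R [ 0.637 -0.268  0.028]
front [ 0.501 -0.164  0.028]
tin [ 0.419 -0.282  0.058]
honey [0.682 0.144 0.108]
salt [ 0.7   -0.318  0.09 ]
```

View pics/crop1.png

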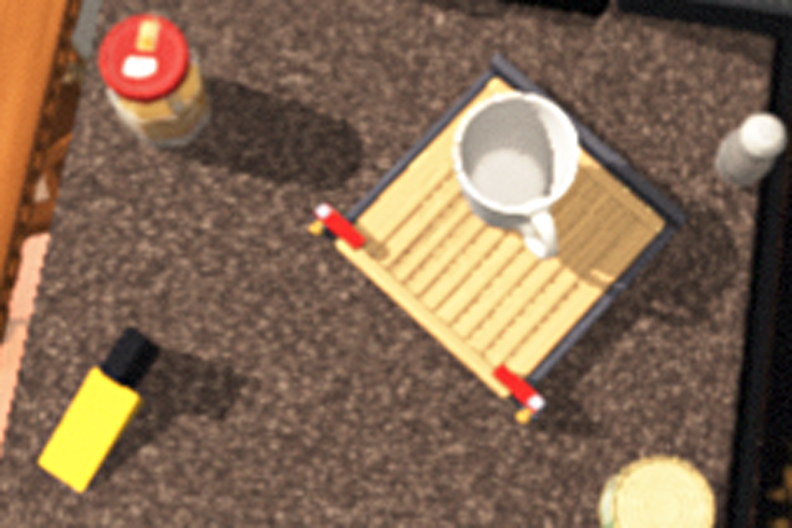

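The crop shows the wedge's thin end at crop (60,477), its thick end at (117,382) and its block top from (117,340) to (145,367). The inner ends of the stops are at (360,243) and (498,371).

```bash
python3 - <<'E'
from h import *
c=cam("top"); f=lambda u,v,z: onz(c,(u/3.3+200-.35,v/3.3+110-.35),z)
tip=f(60,477,.004); th=f(117,382,.028); d=th-tip; print("tip",tip,"thick",th,np.hypot(*d[:2]))
a=d[:2]/np.hypot(*d[:2]); print("grip",tip[:2]+a*.104,"wedge yaw(tip dir)",np.arctan2(-a[1],-a[0]))
# back corners of block top
print("block top far corners",f(132,328,.06),f(158,350,.06))
# board corners front (edge line)
L=f(338,243,.028);Rr=f(508,397,.028); print("board front",L,Rr,np.hypot(*(L-Rr)[:2]))
e=(L-Rr)[:2]; print("stand yaw",np.arctan2(e[1],e[0])-np.pi/2,"mid",(L+Rr)/2)
s=get_state(); Rt=R.from_quat(s["tcp_rot"]).as_matrix(); print(Rt.round(3), s["eef_pos"])
print(np.array(camera_params("wrist")["tool_from_camera"]).round(3))
E
```

```text
tip [0.3741458  0.16943303 0.004     ] thick [0.4512618  0.13496472 0.028     ] 0.08446858266017349
grip [0.46909311 0.12699472] wedge yaw(tip dir) 2.7212638505754385
block top far corners [0.48921634 0.12452863 0.06      ] [0.47595449 0.10196681 0.06      ]
board front [ 0.58664569 -0.01370605  0.028     ] [ 0.48761222 -0.16212227  0.028     ] 0.17842366195234455
stand yaw -0.5884191556296331 mid [ 0.53712895 -0.08791416  0.028     ]
[[-0.91   0.414 -0.001]
 [ 0.414  0.91  -0.002]
 [ 0.    -0.002 -1.   ]] [0.27906175 0.61396367 0.23005839]
[[-0.001 -0.948 -0.318  0.082]
 [ 1.    -0.001 -0.001  0.   ]
 [ 0.001 -0.318  0.948 -0.142]
 [ 0.     0.     0.     1.   ]]
```

Call:
move_arm(
  moves=[
    [1,[-0.028,-0.027,0],[0,0,0]],
    [1,[-0.028,-0.027,0],[0,0,0]],
    [1,[-0.028,-0.027,0],[0,0,0]],
    [1,[-0.028,-0.027,0],[0,0,0]],
    [1,[-0.028,-0.027,0],[0,0,0]],
    [1,[-0.028,-0.027,0],[0,0,0]],
    [1,[-0.028,-0.027,0],[0,0,0]],
    [1,[-0.028,-0.027,0],[0,0,0]],
    [1,[-0.028,-0.027,0],[0,0,0]],
    [1,[-0.028,-0.027,0],[0,0,0]],
  ],
)

```text
time: 0.93
eef_pos: [0.4224, 0.2509, 0.2309]
tcp_rot: [0.212, 0.977, -0.0, -0.0]
contact_force: [0.7, 1.0, 0.4]
opening: 1.0
finger_force: 0.0
```

Call:
move_arm(
  moves=[
    [1,[-0.024,-0.0235,0.02],[0,0,0]],
    [1,[-0.024,-0.0235,0.02],[0,0,0]],
    [1,[-0.024,-0.0235,0.02],[0,0,0]],
    [1,[-0.024,-0.0235,0.02],[0,0,0]],
    [1,[0,0,0],[0,0,0]],
    [1,[0,0,0],[0,0,0]],
    [1,[0,0,0],[0,0,0]],
    [1,[0,0,0],[0,0,0]],
    [1,[0,0,0],[0,0,0]],
    [1,[0,0,0],[0,0,0]],
  ],
)

```text
time: 1.77
eef_pos: [0.4711, 0.1285, 0.1522]
tcp_rot: [0.211, 0.978, 0.0, 0.001]
contact_force: [1.3, -0.2, -1.0]
opening: 1.001
finger_force: 0.0
```

```bash
python3 - <<'E'
from h import *
im,c=snap("wrist","w1.png"); s=get_state(); print(s["eef_pos"],R.from_quat(s["tcp_rot"]).as_matrix().round(3).tolist(),s["qpos"],s["contact_force"],s["time"])
E
```

```text
[0.47107114 0.12839846 0.15204318] [[-0.911, 0.412, 0.001], [0.412, 0.911, 0.0], [-0.001, 0.001, -1.0]] [ 5.79215903e-02 -4.87959866e-02  2.09716385e+00  5.96702796e-05
  1.09183995e+00 -1.08791509e+00] [ 0.30700259  0.20659401 -1.1169502 ] 1.8167
```

View pics/w1.png

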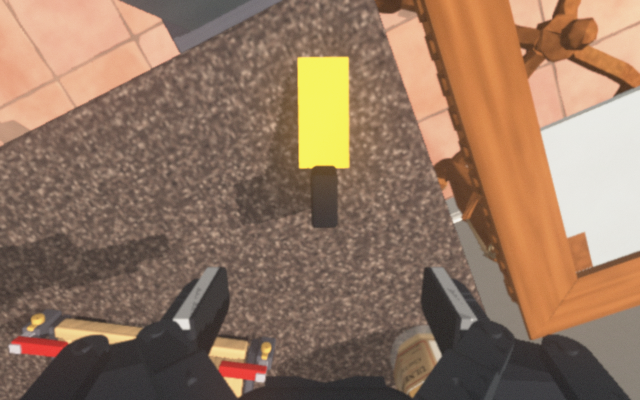

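The wrist view shows the ramp at (298..349, 57..167) and the black block at (311..338, 166..227), nearly aligned with the tool and centred on u≈324.

```bash
python3 - <<'E'
from h import *
im=np.load("pics/w1.png.npy"); s=get_state(); c=cam("wrist",s); Rt=R.from_quat(s["tcp_rot"]).as_matrix(); t=np.array(s["eef_pos"])
hsv=cv2.cvtColor(im,cv2.COLOR_RGB2HSV); y=cv2.inRange(hsv,(24,120,120),(34,255,255))
cnt=max(cv2.findContours(y,0,2)[0],key=cv2.contourArea);print(cv2.minAreaRect(cnt))
g=lambda u,v,z: (Rt.T@(onz(c,(u,v),z)-t)).round(4)
print("thin end",g(297.5,57,.004),g(348.5,57,.004)); print("thick",g(298.5,168,.028),g(349.5,168,.028))
print("block base end top",g(312,167,.06),g(337,167,.06))
E
```

```text
((322.9999694824219, 111.99999237060547), (49.99999237060547, 109.99998474121094), -0.0)
thin end [ 0.1049 -0.0215  0.1479] [0.1048 0.0188 0.1479]
thick [ 0.0209 -0.0212  0.124 ] [0.0208 0.0198 0.124 ]
block base end top [ 0.0289 -0.0091  0.092 ] [0.0289 0.0086 0.092 ]
```

Call:
move_arm(
  grip_force=40,
  moves=[
    [1,[0.001,-0.001,0.03],[0,0,0]],
    [1,[0,0,0.03],[0,0,0]],
    [1,[0,0,0.03],[0,0,0]],
    [1,[0,0,0.02],[0,0,0]],
    [1,[0,0,0.01],[0,0,0]],
    [1,[0,0,0.009],[0,0,0]],
    [1,[0,0,0],[0,0,0]],
    [0,[0,0,0],[0,0,0]],
    [0,[0,0,0],[0,0,0]],
    [0,[0,0,0],[0,0,0]],
  ],
)

```text
time: 2.65
eef_pos: [0.471, 0.1271, 0.0238]
tcp_rot: [0.212, 0.977, 0.0, 0.001]
contact_force: [0.3, -0.5, 0.8]
opening: 0.607
finger_force: 0.0
```

Call:
move_arm(
  moves=[
    [0,[0,0,0],[0,0,0]],
    [0,[0,0,0],[0,0,0]],
    [0,[0,0,0],[0,0,0]],
    [0,[0,0,0],[0,0,0]],
    [0,[0,0,0],[0,0,0]],
    [0,[0,0,0],[0,0,0]],
    [0,[0,0,0],[0,0,0]],
    [0,[0,0,0],[0,0,0]],
    [0,[0,0,0],[0,0,0]],
    [0,[0,0,0],[0,0,0]],
  ],
)

```text
time: 3.48
eef_pos: [0.4702, 0.127, 0.0231]
tcp_rot: [0.212, 0.977, 0.0, 0.0]
contact_force: [-1.1, -0.2, 6.3]
opening: 0.228
finger_force: 44.4
```

Call:
move_arm(
  moves=[
    [0,[0,0,-0.03],[0,0,0]],
    [0,[0,0,-0.03],[0,0,0.1]],
    [0,[0,0,-0.02],[0,0,0.125]],
    [0,[0,0,0],[0,0,0.125]],
    [0,[0,0,0],[0,0,0.125]],
    [0,[0,0,0],[0,0,0.125]],
    [0,[0,0,0],[0,0,0.125]],
    [0,[0,0,0],[0,0,0.125]],
    [0,[0,0,0],[0,0,0.125]],
    [0,[0,0,0],[0,0,0.125]],
  ],
)

```text
time: 4.32
eef_pos: [0.4688, 0.1268, 0.1013]
tcp_rot: [0.694, 0.72, -0.001, -0.0]
contact_force: [0.4, 0.7, -1.2]
opening: 0.222
finger_force: 43.6
```

Call:
move_arm(
  moves=[
    [0,[0,0,0],[0,0,0.125]],
    [0,[0,0,0],[0,0,0.125]],
    [0,[0,0,0],[0,0,0.125]],
    [0,[0,0,0],[0,0,0.125]],
    [0,[0,0,0],[0,0,0.125]],
    [0,[0,0,0],[0,0,0.125]],
    [0,[0,0,0],[0,0,0.125]],
    [0,[0,0,0],[0,0,0.125]],
    [0,[0,0,0],[0,0,0.125]],
    [0,[0,0,0],[0,0,0.125]],
  ],
)

```text
time: 5.15
eef_pos: [0.4688, 0.1268, 0.1012]
tcp_rot: [0.984, 0.178, -0.001, -0.0]
contact_force: [-0.6, -1.2, -1.8]
opening: 0.231
finger_force: 43.6
```

Call:
move_arm(
  moves=[
    [0,[0,0,0],[0,0,0.125]],
    [0,[0,0,0],[0,0,0.125]],
    [0,[0,0,0],[0,0,0.125]],
    [0,[0,0,0],[0,0,0.125]],
    [0,[0,0,0],[0,0,0.125]],
    [0,[0,0,0],[0,0,0.125]],
    [0,[0,0,0],[0,0,0.125]],
    [0,[0,0,0],[0,0,0.08]],
    [0,[0,0,0],[0,0,0]],
    [0,[0,0,0],[0,0,0]],
  ],
)

```text
time: 5.98
eef_pos: [0.469, 0.1269, 0.1016]
tcp_rot: [0.957, -0.29, -0.001, 0.0]
contact_force: [0.1, 0.6, -1.7]
opening: 0.229
finger_force: 43.6
```

```bash
python3 - <<'E'
from h import *
s=get_state();t=np.array(s["eef_pos"]); Rt=R.from_quat(s["tcp_rot"]).as_matrix(); print(t,Rt.round(3).tolist(),s["qpos"].round(2) if hasattr(s["qpos"],"round") else s["qpos"],s["contact_force"],s["opening"])
print("yaw",np.arctan2(Rt[1,0],Rt[0,0]))
print(Rt.T@(np.array([.434,-.019,.103])-t))
E
```

```text
[0.46903478 0.12689442 0.10155259] [[0.832, -0.555, -0.001], [-0.555, -0.832, -0.0], [-0.001, 0.001, -1.0]] [0.06 0.02 2.13 0.   0.99 2.21] [ 0.08257365  0.62128355 -1.7403013 ] 0.22869865401775524
yaw -0.5880976777451463
[ 0.05178872  0.14082156 -0.00138922]
```

Call:
move_arm(
  moves=[
    [0,[0.01,0.028,0],[0,0,0]],
    [0,[0.01,0.028,0],[0,0,0]],
    [0,[0.01,0.028,0],[0,0,0]],
    [0,[0.01,0.028,0],[0,0,0]],
    [0,[0.012,0.029,0],[0,0,0]],
    [0,[0,0,0],[0,0,0]],
    [0,[0,0,0.03],[0,0,0]],
    [0,[0,0,0.025],[0,0,0]],
    [0,[0,0,0.015],[0,0,0]],
    [0,[0,0,0],[0,0,0]],
  ],
)

```text
time: 6.82
eef_pos: [0.431, -0.0181, 0.0287]
tcp_rot: [0.957, -0.29, -0.004, 0.0]
contact_force: [0.2, -0.1, -1.2]
opening: 0.225
finger_force: 43.6
```

```bash
python3 - <<'E'
from h import *
im,c=snap("wrist","w2.png"); s=get_state(); Rt=R.from_quat(s["tcp_rot"]).as_matrix(); print(s["eef_pos"],np.arctan2(Rt[1,0],Rt[0,0]),s["contact_force"],s["qpos"])
b,_=snap("scene","sc2.png")
o=cv2.resize(b[140:260,200:440],None,fx=2.66,fy=2.66,interpolation=cv2.INTER_CUBIC)
o=np.vstack([cv2.resize(im,None,fx=.45,fy=.45)[:, :, :],np.zeros((4,288,3),np.uint8)]) if 0 else o
w=cv2.resize(im,(440,275)); P=np.zeros((600,640,3),np.uint8); P[:319,:638]=o[:319,:638]; P[322:597,:440]=w
cv2.imwrite("pics/m2.png",P[:,:,::-1])
E
```

```text
[ 0.4325232  -0.01846595  0.03053357] -0.5889627321789328 [-0.04771563  0.26690039 -1.06113013] [-2.77957284e-01  3.45896366e-02  2.28101758e+00  1.28578487e-04
  8.31115978e-01  1.88171123e+00]
```

View pics/m2.png

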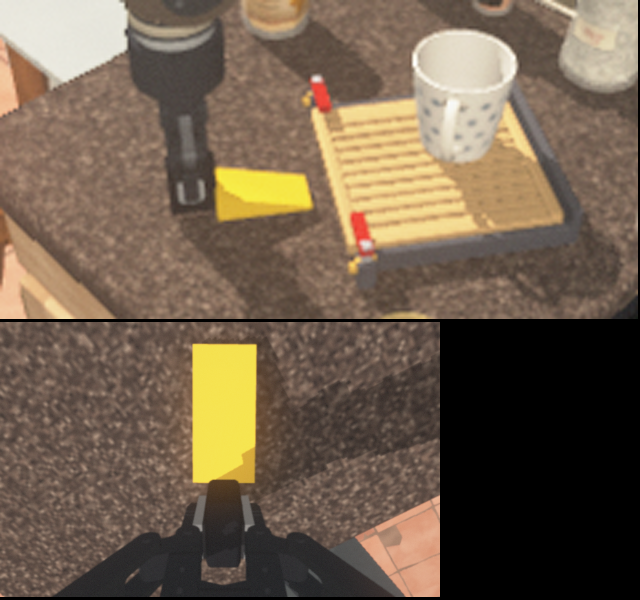

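The wedge hangs just above the worktop, aligned and pointing at the middle of the board's front edge, with its tip about 20 mm short.

Call:
move_arm(
  moves=[
    [0,[0,0,0.003],[0,0,0]],
    [0,[0,0,0.002],[0,0,0]],
    [0,[0,0,0.001],[0,0,0]],
    [0,[0,0,0],[0,0,0]],
    [0,[0,0,0],[0,0,0]],
    [0,[0,0,0],[0,0,0]],
    [0,[0,0,0],[0,0,0]],
    [0,[0,0,0],[0,0,0]],
    [0,[0,0,0],[0,0,0]],
    [0,[0,0,0],[0,0,0]],
  ],
)

```text
time: 7.75
eef_pos: [0.4344, -0.0191, 0.0263]
tcp_rot: [0.957, -0.291, -0.0, 0.0]
contact_force: [-0.5, 0.1, -1.6]
opening: 0.229
finger_force: 43.6
```

Call:
move_arm(
  moves=[
    [0,[0,0,0.001],[0,0,0]],
    [0,[0,0,0.001],[0,0,0]],
    [0,[0,0,0],[0,0,0]],
    [0,[0,0,0],[0,0,0]],
    [0,[0,0,0],[0,0,0]],
    [0,[0,0,0],[0,0,0]],
    [0,[0,0,0],[0,0,0]],
    [0,[0,0,0],[0,0,0]],
    [0,[0,0,0],[0,0,0]],
    [0,[0,0,0],[0,0,0]],
  ],
)

```text
time: 8.58
eef_pos: [0.4344, -0.0191, 0.0244]
tcp_rot: [0.957, -0.291, 0.0, 0.0]
contact_force: [-0.4, -0.6, -1.9]
opening: 0.227
finger_force: 43.6
```

Call:
move_arm(
  moves=[
    [0,[0,0,0.0007],[0,0,0]],
    [0,[0,0,0.0007],[0,0,0]],
    [0,[0,0,0],[0,0,0]],
    [0,[0,0,0],[0,0,0]],
    [0,[0,0,0],[0,0,0]],
    [0,[0,0,0],[0,0,0]],
    [0,[0,0,0],[0,0,0]],
    [0,[0,0,0],[0,0,0]],
    [0,[0,0,0],[0,0,0]],
    [0,[0,0,0],[0,0,0]],
  ],
)

```text
time: 9.42
eef_pos: [0.4345, -0.0192, 0.0231]
tcp_rot: [0.957, -0.291, 0.0, -0.0]
contact_force: [-1.3, 1.0, 1.7]
opening: 0.226
finger_force: 43.9
```

Call:
move_arm(
  moves=[
    [0,[0.004,0,0],[0,0,0]],
    [0,[0.004,0,0],[0,0,0]],
    [0,[0.004,0,0],[0,0,0]],
    [0,[0.004,0,0],[0,0,0]],
    [0,[0.004,0,0],[0,0,0]],
    [0,[0.004,0,0],[0,0,0]],
    [0,[0.004,0,0],[0,0,0]],
    [0,[0.004,0,0],[0,0,0]],
    [0,[0.004,0,0],[0,0,0]],
    [0,[0.004,0,0],[0,0,0]],
  ],
)

```text
time: 10.25
eef_pos: [0.4678, -0.0414, 0.0231]
tcp_rot: [0.957, -0.291, -0.001, -0.0]
contact_force: [-3.3, 2.2, 5.9]
opening: 0.228
finger_force: 44.5
```

Call:
move_arm(
  moves=[
    [0,[0.002,0,0],[0,0,0]],
    [0,[0.002,0,0],[0,0,0]],
    [0,[0.002,0,0],[0,0,0]],
    [0,[0.002,0,0],[0,0,0]],
    [0,[0.002,0,0],[0,0,0]],
    [0,[0.001,0,0],[0,0,0]],
    [0,[0.001,0,0],[0,0,0]],
    [0,[0.001,0,0],[0,0,0]],
    [0,[0,0,0],[0,0,0]],
    [0,[0,0,0],[0,0,0]],
  ],
)

```text
time: 11.08
eef_pos: [0.4769, -0.0475, 0.0231]
tcp_rot: [0.957, -0.291, -0.003, -0.001]
contact_force: [-7.9, 5.7, 12.0]
opening: 0.229
finger_force: 45.3
```

```bash
cat > f.py <<'E'
from h import *
s=get_state(); d=np.array([.832,-.555,0]); l=np.array([.555,.832,0]); t=np.array(s["eef_pos"]); m=np.array([.537,-.088,0]); F=np.array(s["contact_force"])
print("t",s["time"],"tip x",round((t-m)@d+.104,4),"y",round((t-m)@l,4),"z",t[2].round(4),"push",round(-F@d,2),"lat",round(F@l,2),"Fz",F[2].round(2))
E
python3 f.py
```

```text
t 11.0833 tip x 0.0315 y 0.0003 z 0.0231 push 9.74 lat 0.37 Fz 12.05
```

Call:
move_arm(
  moves=[
    [0,[0.001,0,0],[0,0,0]],
    [0,[0.001,0,0],[0,0,0]],
    [0,[0.001,0,0],[0,0,0]],
    [0,[0.001,0,0],[0,0,0]],
    [0,[0.001,0,0],[0,0,0]],
    [0,[0.001,0,0],[0,0,0]],
    [0,[0.001,0,0],[0,0,0]],
    [0,[0.001,0,0],[0,0,0]],
    [0,[0,0,0],[0,0,0]],
    [0,[0,0,0],[0,0,0]],
  ],
)

```text
time: 11.92
eef_pos: [0.4836, -0.052, 0.0231]
tcp_rot: [0.957, -0.291, -0.003, -0.001]
contact_force: [-7.5, 5.4, 10.9]
opening: 0.23
finger_force: 45.2
```

```bash
python3 f.py; python3 - <<'E'
from h import *
b,_=snap("scene","sc3.png"); a=np.load("pics/sc2.png.npy")
f=lambda x:cv2.resize(x[150:260,300:400],None,fx=3.9,fy=3.9,interpolation=cv2.INTER_CUBIC)
cv2.imwrite("pics/m3.png",np.hstack([f(a),f(b)])[:,:,::-1])
E
```

```text
t 11.9167 tip x 0.0396 y 0.0004 z 0.0231 push 9.27 lat 0.37 Fz 10.91
```

View pics/m3.png

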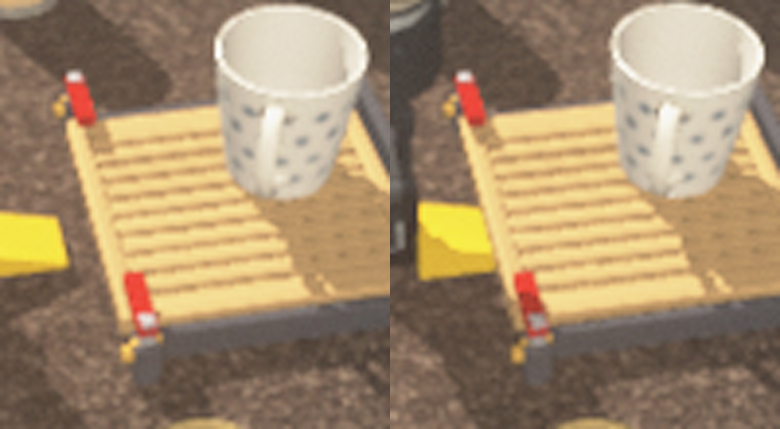

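The board is now rising on the wedge (left picture before, right after), the front edge still below the stops.

Call:
move_arm(
  moves=[
    [0,[0.0007,0,0],[0,0,0]],
    [0,[0.0007,0,0],[0,0,0]],
    [0,[0.0007,0,0],[0,0,0]],
    [0,[0.0007,0,0],[0,0,0]],
    [0,[0.0007,0,0],[0,0,0]],
    [0,[0.0007,0,0],[0,0,0]],
    [0,[0.0007,0,0],[0,0,0]],
    [0,[0.0007,0,0],[0,0,0]],
    [0,[0,0,0],[0,0,0]],
    [0,[0,0,0],[0,0,0]],
  ],
)

```text
time: 12.8
eef_pos: [0.4882, -0.055, 0.0231]
tcp_rot: [0.957, -0.291, -0.003, -0.001]
contact_force: [-7.8, 5.9, 11.4]
opening: 0.228
finger_force: 45.3
```

Call:
move_arm(
  moves=[
    [0,[0.0003,0,0],[0,0,0]],
    [0,[0.0003,0,0],[0,0,0]],
    [0,[0.0003,0,0],[0,0,0]],
    [0,[0.0003,0,0],[0,0,0]],
    [0,[0.0003,0,0],[0,0,0]],
    [0,[0.0003,0,0],[0,0,0]],
    [0,[0.0003,0,0],[0,0,0]],
    [0,[0.0003,0,0],[0,0,0]],
    [0,[0,0,0],[0,0,0]],
    [0,[0,0,0],[0,0,0]],
  ],
)

```text
time: 13.63
eef_pos: [0.4901, -0.0563, 0.0231]
tcp_rot: [0.957, -0.291, -0.003, -0.001]
contact_force: [-9.1, 5.6, 11.7]
opening: 0.228
finger_force: 45.4
```

```bash
python3 f.py
```

```text
t 13.6333 tip x 0.0473 y 0.0004 z 0.0231 push 10.68 lat -0.37 Fz 11.7
```

Call:
move_arm(
  moves=[
    [0,[0.0003,0,0],[0,0,0]],
    [0,[0.0003,0,0],[0,0,0]],
    [0,[0.0003,0,0],[0,0,0]],
    [0,[0.0003,0,0],[0,0,0]],
    [0,[0.0003,0,0],[0,0,0]],
    [0,[0.0003,0,0],[0,0,0]],
    [0,[0,0,0],[0,0,0]],
    [0,[0,0,0],[0,0,0]],
    [0,[0,0,0],[0,0,0]],
    [0,[0,0,0],[0,0,0]],
  ],
)

```text
time: 14.47
eef_pos: [0.4916, -0.0573, 0.0231]
tcp_rot: [0.957, -0.291, -0.003, -0.001]
contact_force: [-8.5, 6.8, 11.2]
opening: 0.231
finger_force: 45.4
```

Call:
move_arm(
  moves=[
    [0,[0.0003,0,0],[0,0,0]],
    [0,[0.0003,0,0],[0,0,0]],
    [0,[0.0003,0,0],[0,0,0]],
    [0,[0.0003,0,0],[0,0,0]],
    [0,[0.0003,0,0],[0,0,0]],
    [0,[0.0003,0,0],[0,0,0]],
    [0,[0,0,0],[0,0,0]],
    [0,[0,0,0],[0,0,0]],
    [0,[0,0,0],[0,0,0]],
    [0,[0,0,0],[0,0,0]],
  ],
)

```text
time: 15.3
eef_pos: [0.4931, -0.0583, 0.0231]
tcp_rot: [0.957, -0.291, -0.003, -0.001]
contact_force: [-8.4, 5.2, 11.4]
opening: 0.229
finger_force: 45.4
```

Call:
move_arm(
  moves=[
    [0,[0.0003,0,0],[0,0,0]],
    [0,[0.0003,0,0],[0,0,0]],
    [0,[0.0003,0,0],[0,0,0]],
    [0,[0.0003,0,0],[0,0,0]],
    [0,[0.0003,0,0],[0,0,0]],
    [0,[0.0003,0,0],[0,0,0]],
    [0,[0.0003,0,0],[0,0,0]],
    [0,[0,0,0],[0,0,0]],
    [0,[0,0,0],[0,0,0]],
    [0,[0,0,0],[0,0,0]],
  ],
)

```text
time: 16.13
eef_pos: [0.4949, -0.0595, 0.0231]
tcp_rot: [0.957, -0.291, -0.003, -0.001]
contact_force: [-8.9, 4.8, 11.4]
opening: 0.227
finger_force: 45.4
```

```bash
python3 f.py; python3 - <<'E'
from h import *
b,_=snap("scene","sc4.png")
f=lambda x,y:cv2.resize(b[y:y+40,x:x+40],None,fx=10,fy=10,interpolation=cv2.INTER_CUBIC)
cv2.imwrite("pics/m4.png",np.hstack([f(305,160),f(315,210)])[:,:,::-1])
E
```

```text
t 16.1333 tip x 0.0531 y 0.0004 z 0.0231 push 10.05 lat -0.95 Fz 11.42
```

View pics/m4.png

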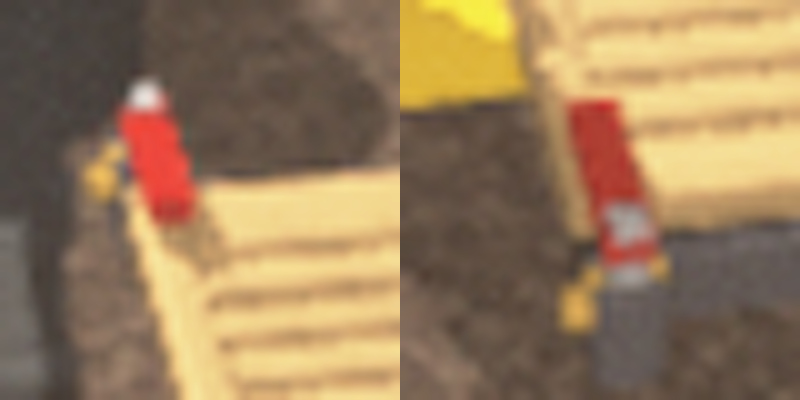

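The gap under the stops cannot be resolved here, though a shadow below the left finger at (205,240) suggests a few mm remain; I continue by force.

Call:
move_arm(
  moves=[
    [0,[0.0003,0,0],[0,0,0]],
    [0,[0.0003,0,0],[0,0,0]],
    [0,[0.0003,0,0],[0,0,0]],
    [0,[0.0003,0,0],[0,0,0]],
    [0,[0.0003,0,0],[0,0,0]],
    [0,[0.0003,0,0],[0,0,0]],
    [0,[0,0,0],[0,0,0]],
    [0,[0,0,0],[0,0,0]],
    [0,[0,0,0],[0,0,0]],
    [0,[0,0,0],[0,0,0]],
  ],
)

```text
time: 17.02
eef_pos: [0.4964, -0.0605, 0.0231]
tcp_rot: [0.957, -0.291, -0.003, -0.001]
contact_force: [-7.5, 5.6, 11.8]
opening: 0.228
finger_force: 45.4
```

Call:
move_arm(
  moves=[
    [0,[0.0003,0,0],[0,0,0]],
    [0,[0.0003,0,0],[0,0,0]],
    [0,[0.0003,0,0],[0,0,0]],
    [0,[0.0003,0,0],[0,0,0]],
    [0,[0.0003,0,0],[0,0,0]],
    [0,[0.0003,0,0],[0,0,0]],
    [0,[0,0,0],[0,0,0]],
    [0,[0,0,0],[0,0,0]],
    [0,[0,0,0],[0,0,0]],
    [0,[0,0,0],[0,0,0]],
  ],
)

```text
time: 17.85
eef_pos: [0.4978, -0.0615, 0.0231]
tcp_rot: [0.957, -0.291, -0.003, -0.001]
contact_force: [-8.7, 5.8, 11.9]
opening: 0.228
finger_force: 45.4
```

Call:
move_arm(
  moves=[
    [0,[0.0003,0,0],[0,0,0]],
    [0,[0.0003,0,0],[0,0,0]],
    [0,[0.0003,0,0],[0,0,0]],
    [0,[0.0003,0,0],[0,0,0]],
    [0,[0.0003,0,0],[0,0,0]],
    [0,[0.0003,0,0],[0,0,0]],
    [0,[0,0,0],[0,0,0]],
    [0,[0,0,0],[0,0,0]],
    [0,[0,0,0],[0,0,0]],
    [0,[0,0,0],[0,0,0]],
  ],
)

```text
time: 18.68
eef_pos: [0.499, -0.0622, 0.0231]
tcp_rot: [0.957, -0.291, -0.003, -0.001]
contact_force: [-9.8, 6.7, 13.2]
opening: 0.23
finger_force: 45.6
```

Call:
move_arm(
  moves=[
    [0,[0.0002,0,0],[0,0,0]],
    [0,[0.0002,0,0],[0,0,0]],
    [0,[0.0002,0,0],[0,0,0]],
    [0,[0,0,0],[0,0,0]],
    [0,[0,0,0],[0,0,0]],
    [0,[0,0,0],[0,0,0]],
    [0,[0,0,0],[0,0,0]],
    [0,[0,0,0],[0,0,0]],
    [0,[0,0,0],[0,0,0]],
    [0,[0,0,0],[0,0,0]],
  ],
)

```text
time: 19.52
eef_pos: [0.4991, -0.0623, 0.0231]
tcp_rot: [0.957, -0.291, -0.004, -0.001]
contact_force: [-10.7, 7.0, 14.8]
opening: 0.227
finger_force: 45.7
```

Call:
move_arm(
  moves=[
    [0,[0.0003,0,0],[0,0,0]],
    [0,[0.0003,0,0],[0,0,0]],
    [0,[0.0003,0,0],[0,0,0]],
    [0,[0,0,0],[0,0,0]],
    [0,[0,0,0],[0,0,0]],
    [0,[0,0,0],[0,0,0]],
    [0,[0,0,0],[0,0,0]],
    [0,[0,0,0],[0,0,0]],
    [0,[0,0,0],[0,0,0]],
    [0,[0,0,0],[0,0,0]],
  ],
)

```text
time: 20.35
eef_pos: [0.4991, -0.0624, 0.0231]
tcp_rot: [0.957, -0.291, -0.005, -0.001]
contact_force: [-12.7, 8.2, 16.0]
opening: 0.228
finger_force: 46.1
```

Call:
move_arm(
  moves=[
    [0,[0.0003,0,0],[0,0,0]],
    [0,[0.0003,0,0],[0,0,0]],
    [0,[0.0003,0,0],[0,0,0]],
    [0,[0.0003,0,0],[0,0,0]],
    [0,[0,0,0],[0,0,0]],
    [0,[0,0,0],[0,0,0]],
    [0,[0,0,0],[0,0,0]],
    [0,[0,0,0],[0,0,0]],
    [0,[0,0,0],[0,0,0]],
    [0,[0,0,0],[0,0,0]],
  ],
)

```text
time: 21.18
eef_pos: [0.4992, -0.0625, 0.0231]
tcp_rot: [0.957, -0.291, -0.006, -0.001]
contact_force: [-15.1, 9.3, 20.9]
opening: 0.227
finger_force: 46.5
```

Call:
move_arm(
  moves=[
    [0,[0.0003,0,0],[0,0,0]],
    [0,[0.0003,0,0],[0,0,0]],
    [0,[0,0,0],[0,0,0]],
    [0,[0,0,0],[0,0,0]],
    [0,[0,0,0],[0,0,0]],
    [0,[0,0,0],[0,0,0]],
    [0,[0,0,0],[0,0,0]],
    [0,[0,0,0],[0,0,0]],
    [0,[0,0,0],[0,0,0]],
    [0,[0,0,0],[0,0,0]],
  ],
)

```text
time: 22.02
eef_pos: [0.4992, -0.0626, 0.023]
tcp_rot: [0.957, -0.291, -0.007, -0.001]
contact_force: [-17.1, 9.8, 20.5]
opening: 0.225
finger_force: 46.7
```

Call:
move_arm(
  grip_force=20,
  moves=[
    [0,[0,0,0],[0,0,0]],
    [0,[0,0,0],[0,0,0]],
    [0.5,[0,0,0],[0,0,0]],
    [0.5,[0,0,0],[0,0,0]],
    [0.5,[0,0,0],[0,0,0]],
    [0.5,[0,0,0],[0,0,0]],
    [0.5,[0,0,0],[0,0,0]],
    [0.5,[0,0,0],[0,0,0]],
    [0.5,[0,0,0],[0,0,0]],
    [0.5,[0,0,0],[0,0,0]],
  ],
)

```text
time: 22.85
eef_pos: [0.5037, -0.0657, 0.0228]
tcp_rot: [0.957, -0.291, 0.0, 0.0]
contact_force: [-0.1, -0.5, -1.0]
opening: 0.497
finger_force: 0.0
```

```bash
python3 f.py; python3 - <<'E'
from h import *
im,c=snap("wrist","w5.png"); st=get_state(); p=c
b,_=snap("scene","sc5.png")
P=np.zeros((600,640,3),np.uint8); P[:319]=cv2.resize(b[140:260,200:440],(640,319),interpolation=cv2.INTER_CUBIC); P[322:597,:440]=cv2.resize(im,(440,275))
cv2.imwrite("pics/m5.png",P[:,:,::-1]); print(st["opening"],st["finger_force"])
E
```

```text
t 22.85 tip x 0.0639 y 0.0001 z 0.0228 push -0.2 lat -0.52 Fz -0.96
0.5000598266542142 0.0
```

View pics/m5.png

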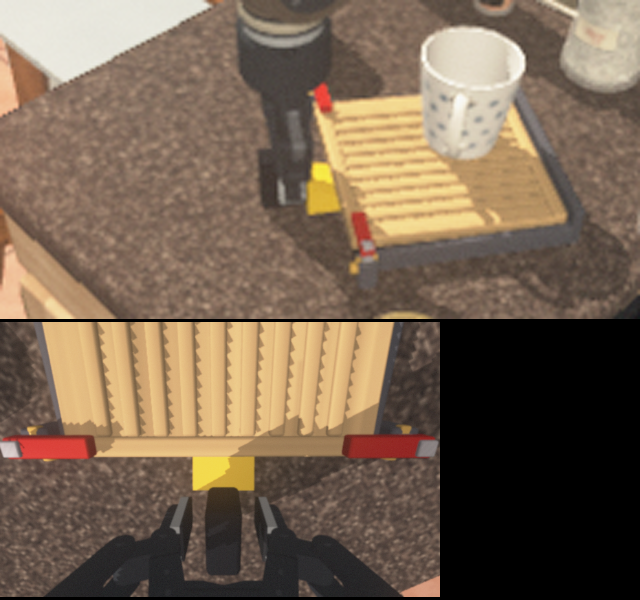

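Released. The fingers stand clear on both sides of the block (crop u 185 and 265, block 206–241), and the board's front edge reaches the red stops evenly. I'll lift off, shut the fingers and test from behind the block that the wedge holds.

Call:
move_arm(
  moves=[
    [0.6,[0,0,0],[0,0,0]],
    [0.6,[0,0,-0.02],[0,0,0]],
    [0.6,[0,0,-0.025],[0,0,0]],
    [0.6,[0,0,-0.025],[0,0,0]],
    [0,[-0.025,0,0],[0,0,0]],
    [0,[-0.025,0,0],[0,0,0]],
    [0,[0,0,0],[0,0,0]],
    [0,[0,0,0],[0,0,0]],
    [0,[0,0,0],[0,0,0]],
    [0,[0,0,0],[0,0,0]],
  ],
)

```text
time: 23.78
eef_pos: [0.463, -0.0382, 0.0932]
tcp_rot: [0.957, -0.291, 0.001, 0.0]
contact_force: [0.3, -0.8, 0.4]
opening: -0.001
finger_force: 0.0
```

Call:
move_arm(
  moves=[
    [0,[0,0,0],[0,0,0]],
    [0,[0,0,0.025],[0,0,0]],
    [0,[0,0,0.025],[0,0,0]],
    [0,[0,0,0.02],[0,0,0]],
    [0,[0,0,0.005],[0,0,0]],
    [0,[0,0,0],[0,0,0]],
    [0,[0,0,0],[0,0,0]],
    [0,[0,0,0],[0,0,0]],
    [0,[0,0,0],[0,0,0]],
    [0,[0,0,0],[0,0,0]],
  ],
)

```text
time: 24.62
eef_pos: [0.4632, -0.038, 0.0192]
tcp_rot: [0.957, -0.291, 0.001, 0.0]
contact_force: [-1.0, -0.0, 0.7]
opening: -0.001
finger_force: 0.0
```

Call:
move_arm(
  moves=[
    [0,[0.001,0,0],[0,0,0]],
    [0,[0.001,0,0],[0,0,0]],
    [0,[0.001,0,0],[0,0,0]],
    [0,[0.001,0,0],[0,0,0]],
    [0,[0.001,0,0],[0,0,0]],
    [0,[0.001,0,0],[0,0,0]],
    [0,[0.001,0,0],[0,0,0]],
    [0,[0.001,0,0],[0,0,0]],
    [0,[0,0,0],[0,0,0]],
    [0,[0,0,0],[0,0,0]],
  ],
)

```text
time: 25.45
eef_pos: [0.4688, -0.0422, 0.0179]
tcp_rot: [0.957, -0.291, -0.0, -0.0]
contact_force: [-0.5, -0.4, -0.3]
opening: -0.001
finger_force: 0.0
```

```bash
python3 f.py
```

```text
t 25.45 tip x 0.0218 y 0.0003 z 0.0179 push 0.24 lat -0.58 Fz -0.25
```

Call:
move_arm(
  moves=[
    [0,[0.0008,0,0],[0,0,0]],
    [0,[0.0008,0,0],[0,0,0]],
    [0,[0.0008,0,0],[0,0,0]],
    [0,[0.0008,0,0],[0,0,0]],
    [0,[0.0008,0,0],[0,0,0]],
    [0,[0.0008,0,0],[0,0,0]],
    [0,[0.0008,0,0],[0,0,0]],
    [0,[0,0,0],[0,0,0]],
    [0,[0,0,0],[0,0,0]],
    [0,[0,0,0],[0,0,0]],
  ],
)

```text
time: 26.28
eef_pos: [0.4723, -0.0447, 0.0174]
tcp_rot: [0.957, -0.291, -0.001, -0.0]
contact_force: [-3.4, 2.6, 1.3]
opening: -0.0
finger_force: 0.0
```

```bash
python3 f.py
```

```text
t 26.2833 tip x 0.0261 y 0.0001 z 0.0174 push 4.27 lat 0.27 Fz 1.28
```

Contact, 4 N. Now I build the push up in small steps and watch for any movement.

Call:
move_arm(
  moves=[
    [0,[0.0005,0,0],[0,0,0]],
    [0,[0.0005,0,0],[0,0,0]],
    [0,[0.0005,0,0],[0,0,0]],
    [0,[0.0005,0,0],[0,0,0]],
    [0,[0.0005,0,0],[0,0,0]],
    [0,[0,0,0],[0,0,0]],
    [0,[0,0,0],[0,0,0]],
    [0,[0,0,0],[0,0,0]],
    [0,[0,0,0],[0,0,0]],
    [0,[0,0,0],[0,0,0]],
  ],
)

```text
time: 27.12
eef_pos: [0.4719, -0.0447, 0.0166]
tcp_rot: [0.957, -0.291, -0.005, -0.001]
contact_force: [-9.0, 7.2, 5.3]
opening: 0.001
finger_force: 0.0
```

```bash
python3 f.py
```

```text
t 27.1167 tip x 0.0258 y -0.0001 z 0.0166 push 11.52 lat 0.98 Fz 5.31
```

Call:
move_arm(
  moves=[
    [0,[0.0005,0,0],[0,0,0]],
    [0,[0.0005,0,0],[0,0,0]],
    [0,[0.0005,0,0],[0,0,0]],
    [0,[0.0003,0,0],[0,0,0]],
    [0,[0,0,0],[0,0,0]],
    [0,[0,0,0],[0,0,0]],
    [0,[0,0,0],[0,0,0]],
    [0,[0,0,0],[0,0,0]],
    [0,[0,0,0],[0,0,0]],
    [0,[0,0,0],[0,0,0]],
  ],
)

```text
time: 27.95
eef_pos: [0.4714, -0.0452, 0.0158]
tcp_rot: [0.957, -0.291, -0.007, -0.0]
contact_force: [-13.4, 6.6, 5.7]
opening: -0.005
finger_force: 0.0
```

```bash
python3 f.py
```

```text
t 27.95 tip x 0.0256 y -0.0008 z 0.0158 push 14.82 lat -1.96 Fz 5.68
```

The wedge does not yield at 14.8 N, against about 10 N while it was rising freely, so it is still loaded against the stops. Retracting.

Call:
move_arm(
  moves=[
    [0,[-0.004,0,0],[0,0,0]],
    [0,[-0.008,0,0],[0,0,0]],
    [0,[-0.01,0,0],[0,0,0]],
    [0,[0,0,-0.03],[0,0,0]],
    [0,[0,0,-0.04],[0,0,0]],
    [0,[0,0,-0.04],[0,0,0]],
    [0,[0,0,-0.04],[0,0,0]],
    [0,[0,0,0],[0,0,0]],
    [0,[0,0,0],[0,0,0]],
    [0,[0,0,0],[0,0,0]],
  ],
)

```text
time: 28.78
eef_pos: [0.4585, -0.0354, 0.1679]
tcp_rot: [0.957, -0.291, 0.001, 0.0]
contact_force: [0.1, 0.4, -0.4]
opening: -0.003
finger_force: 0.0
```

```bash
python3 f.py; python3 - <<'E'
from h import *
b,_=snap("scene","sc6.png"); im,_=snap("wrist","w6.png")
P=np.zeros((600,640,3),np.uint8); P[:319]=cv2.resize(b[140:260,200:440],(640,319),interpolation=cv2.INTER_CUBIC); P[322:597,:440]=cv2.resize(im,(440,275))
cv2.imwrite("pics/m6.png",P[:,:,::-1])
E
```

```text
t 28.7833 tip x 0.0095 y 0.0003 z 0.1679 push 0.17 lat 0.38 Fz -0.42
```

View pics/m6.png

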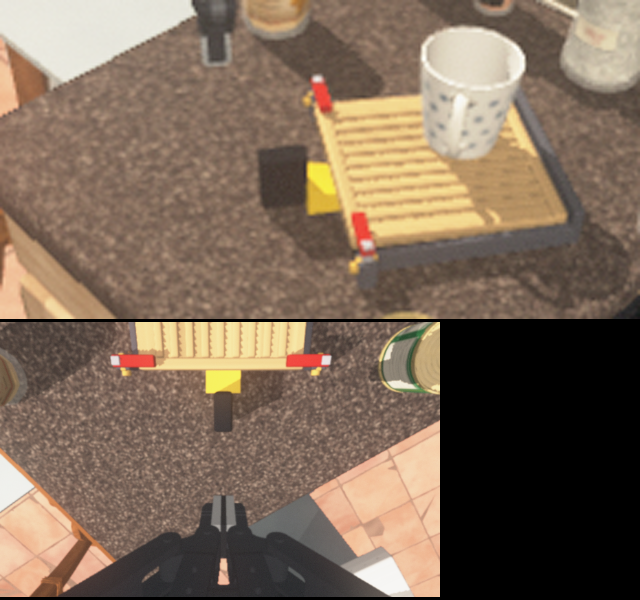

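The wedge sits flat and centred under the front edge, the board is up at the stops, the mug is standing and the gripper is clear.

```bash
python3 -c "
from plant import *
print(sign_off())"
```

```text
the job is handed in; nothing more can be done
None
```

The job is handed in: the wedge alone holds the board's front edge up at the red stops, roughly 4–6 N on them by my estimate from the push force, with the mug standing, the gripper clear and no contact with the other things; no verdict came back.

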